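# Nest the cup, shut the leaf jig, pin it and hold it down

### The job

Nest the loose steel cup fully home in the identical cup that stands in the open drilling jig, then swing the jig's hinged leaf down onto the pair and push the long round-headed locking pin from the pin rack fully home through the leaf's hole into the post below it. Finish while still holding the jig shut: keep pressing straight down on the leaf, or on the seated pin's head, with about 10 to 15 N, and do not let go. Do not disturb the short pin or the other things on the bench.

Things in the scene. Friction and masses are not known exactly. Their poses are not given: they have to be found in the camera images.
- jig: Fixed drilling jig; dark steel base 110 (x) x 230 (y) x 15 mm. Origin: centre of its underside, z up. In its frame: at x=y=0 a nest ring (52 mm across, 5 mm high) with a cup in it; at y=-75 mm a square post, 44 mm wide, top at z=65 mm, with the pin hole; at y=+90 mm two hinge lugs (12 mm thick, at x=+-44 mm, tops at z=87 mm), the leaf hinged between them.
- leaf (a joint): Angle (rad) of the jig's hinged leaf. 0: shut, level, pointing to the jig's -y, its underside (59 mm above the base plate's top) resting on the rim of a nested pair; it grows as the leaf opens upward; pi/2: upright; starts 1.7 to 1.95, leaning back. Stops at -0.04 if no pair is under it. A friction hinge (0.5 N m) keeps it at any angle: 3 to 8 N near its free end swing it; it stays when let go.
- leaf_hole (a point): Centre of the leaf's pin hole (13.5 mm wide) at the leaf's outer (top) face, 165 mm from the hinge line; moves with the leaf. Leaf shut: straight above post_hole, 21 mm higher (86 mm above the bench).
- jig_hinge (a point): Middle of the leaf's hinge axis, 80 mm above the bench, along the jig's x axis. The leaf is a 0.4 kg aluminium plate, 72 mm wide, 12 mm thick (6 mm either side of the axis), reaching from 8 to 190 mm from the axis, with the pin hole at 165 mm and a 25 mm drilling hole at 90 mm, on its centre line.
- jig_nest (a point): Floor of the nest, 15 mm above the bench, where the cup in the jig stands.
- post_hole (a point): Mouth of the hole in the jig's post, 65 mm above the bench: 13.5 mm wide, vertical, 50 mm deep.
- cup_in_jig: Steel cup standing mouth up in the jig's nest, loose in it; same size as the other cup. Origin: centre of its underside.
- cup: Loose steel cup, mouth up on the bench, 45 mm high, 0.15 kg. Cone 30 mm across at the foot, 58 at the top, wall 2.5, inner floor 14 mm up; round the rim a lip 64 mm across, 37 to 45 mm up. Origin: centre of its underside. Nested home it stands 14 mm above the other's underside with 6 mm between the lips: grip the lip with the fingertips at least 33 mm above its underside to clear the lower one.
- rack: Fixed black block 116 (x) x 50 (y) x 45 mm high with two through holes of 14 mm at x=+-30 mm, in which the two pins stand with their tips on the bench, in either order. Origin: centre of its underside.
- pin: The long locking pin, steel: round shank 10 mm across, 60 mm long (last 4 mm tapered), under a round head 24 mm across and 22 mm tall. Origin: the shank's tip; z to the head. Stands in the rack, head 60 to 82 mm above the bench. Home, its head rests on the shut leaf and its tip is 39 mm below the mouth of post_hole (26 mm above the bench); keep the fingertips above the head's lower edge.
- short_pin: Not to be used: a shorter pin (48 mm shank) with a flat square head 22 mm wide and 12 mm tall, in the rack's other hole; origin at its tip.
- tool_holder: Bystander: dark steel block 60 x 55 x 45 mm with a 28 mm round nose towards its -x. Origin: underside.
- collar: Bystander: steel ring 42 mm across, 18 mm high. Origin: centre of the underside.
- wrench: Bystander: wrench 160 mm long, lying flat along its x.
- carton: Bystander: small carton 60 x 45 x 50 mm. Origin: centre of the underside.
- tube: Bystander: upright white jar with blue cap, 52 mm across, 100 mm high. Origin: centre of the underside.
- v_block: Bystander: steel V-block 50 x 40 x 35 mm. Origin: centre of the underside.
Mind the look-alikes: they are no part of the job. Leave any green or turquoise look-alike of the cup_in_jig alone. Leave any orange look-alike of the cup alone.

How it is judged:
By the outcome, as a careful person would: the job done as asked, in the order asked, and still so for the second after the job is handed in, while the arm keeps its last pose, push and grip.
It also fails if it takes over 67 s, if anything falls off the work surface, if the arm or the gripper's body presses on something with over 40 N, if the wrist force passes 120 N, or if a joint passes its speed limit or range.

### The arm

A 6-joint arm with a two-finger parallel gripper is mounted at the origin on the work surface. World frame = base frame: x ahead of the robot, y to its left, z up, the work surface at z = 0. Lengths are in m, angles in rad, forces in N, time in s.
With the tool pointing down it reaches from about 0.375 to 0.75 m from the base axis. Payload 9 kg.
Tool frame: the origin (TCP) lies at the very end of the fingers, on their centre line; the grasp point (between the pads) lies 19 mm behind it; z points along the fingers, y is the line along which they close (so a half turn about z gives the same grasp; the last joint's range is limited). The gripper opens to 85 mm and grips with 20 to 120 N. Pads are 22 mm wide; open, the fingers measure 114 mm over their backs; the gripper's body (76 mm by 85 mm) begins 54 mm behind the grasp point. The pads swing forward as they close: fully open they stand 13 mm farther back than shut.
Start: joints at [1.033, 0.104, 0.097, 1.564, 0, 1.353], TCP at [0.189, 0.57, 0.231] pointing down, gripper open.
Joint ranges: [-2.99, 2.99], [-0.84, 1.86], [-1.1, 1.16], [-1.84, 2.11], [-1.51, 1.56], [-3.14, 3.14]. Speed limits (rad/s): [2.22, 2.22, 2.57, 3.14, 3.14, 3.14].

### API

Orientations are given as a unit quaternion [w, x, y, z].
In Python, from workcell import r, grab_frame gives the robot as it stands.
- The arm moves only by the tool send_rows, never from a script. Its argument "plan" is a list of rows, each a list of 6 numbers: the shift along the tool's x, y, z in cm, then the turn, a rotation vector about the tool's x, y, z in rad. In form: [[x, y, z, rx, ry, rz], ...]. A call has 1 to 8 rows; each row is the pose to reach, as a shift and turn from the pose commanded when the call began, along the tool's axes at that moment; what a row does not reach only later rows make up. A row lasts 1/8 s, in which the tool goes at most 62.5 mm and 10.7 degrees, less where a joint would pass 70% of its speed; a pose out of reach is approached as far as the arm can. A call with a gripper value outside its range is refused whole. "claw" is the finger opening in cm, from 0 to 8.54, set as the call begins (left out, the last holds). The fingers move at their own pace and stop on an object; the grip force is fixed at half the most. Time passes only in rows, so rows that repeat a pose let the fingers close. It gives the time, the measured TCP pose, the force, the opening and the grip force at its end, in the units of the state.
- r.sense(): the state, without advancing time (a new reading comes with each control period).
- grab_frame(name): name is "scene" or "top"; returns a dict with "pixels" (480x640x3 uint8, blue, green, red), "camera_matrix" (3x3 intrinsics, pixels), "k1" (the pictures are not rectified: a ray, as slopes to the right and down, at radius r is drawn at 1 + k1 r^2 times it, then the intrinsics apply), "T" (4x4, takes a point from camera to world coordinates). Camera axes: x right, y down, z forward; pixel columns grow to the right and rows downward; lengths in m; the calibration is good to about 2 mm. A picture is of the moment at which its call begins. There is no depth.
- r.job_done(): hands the job in; it is judged then, once.
The state is a dict: "t": time; "joints": joint angles; "qd": joint speeds; "tau": joint torques, N m; "position": TCP position; "eef_rot": TCP orientation; "wrist_force": force on the tool from outside, world axes, zero at the start; "torque": the same for the moment, N m; "grip_width": opening from 0.0 (shut) to 1.0 (fully open); "finger_force": force on a finger pad.
Only numpy, scipy, OpenCV 4.12 (cv2) and the standard library are available. Lean on these libraries where they do the work, as an engineer would, in place of code of your own. Each camera call takes 0.05 s, during which the arm holds its last target. There are 200 camera calls.

## Working session

There is one attempt and no reset: what is moved stays moved. The work goes in short steps, Python scripts to look and compute and a tool call to move; the robot and the scene stay as the last step left them, time stands still between calls to the robot, and variables do not carry over. Pictures are saved under pics/ and viewed, at most 10 in all, crops included, and the job is handed in when it is done.

Besides the shell and the picture viewer there is one more tool, called after "Request:" as a command line: name --pt "numbers of a row" for each row, then --argument value for the rest. send_rows: Moves the arm, as the interface text tells. Its arguments: {"type":"object","properties":{"plan":{"type":"array"},"claw":{"type":"number"}},"required":["plan"]}

```bash
ls; mkdir -p pics; cat > h.py <<'E'
import numpy as np, cv2
from scipy.spatial.transform import Rotation as R
from workcell import r, grab_frame
def ray(f,u,v):
    K=f["camera_matrix"]; d=np.array([(u-K[0,2])/K[0,0],(v-K[1,2])/K[1,1]]); s=d.copy()
    for _ in range(20): s=d/(1+f["k1"]*(s@s))
    T=np.array(f["T"]); return T[:3,3],T[:3,:3]@np.array([s[0],s[1],1])
def at_z(f,u,v,z):
    o,d=ray(f,u,v); return o+d*(z-o[2])/d[2]
def proj(f,p):
    T=np.array(f["T"]); c=T[:3,:3].T@(np.array(p)-T[:3,3]); s=c[:2]/c[2]; s=s*(1+f["k1"]*(s@s)); K=f["camera_matrix"]
    return np.array([K[0,0]*s[0]+K[0,2],K[1,1]*s[1]+K[1,2]])
def toolmove(p,q=None):
    "shift in tool axes cm and rotvec from current measured pose"
    s=r.sense(); w,x,y,z=s["eef_rot"]; Rm=R.from_quat([x,y,z,w])
    sh=Rm.inv().apply(np.array(p)-s["position"])*100
    rv=None if q is None else (Rm.inv()*q).as_rotvec()
    return sh.round(2),rv
E
python3 - <<'E'
from h import *
import pickle
for n in ["scene","top"]:
    f=grab_frame(n); cv2.imwrite(f"pics/{n}0.png",f["pixels"]); print(n,np.array(f["T"]).round(3).tolist(),np.array(f["camera_matrix"]).round(1).tolist(),f["k1"])
    pickle.dump(f,open(f"{n}0.pkl","wb"))
print(r.sense())
E
```

```text
pics
scene [[0.486, 0.705, -0.517, 1.082], [0.874, -0.387, 0.294, -0.356], [0.007, -0.595, -0.804, 0.878], [0.0, 0.0, 0.0, 1.0]] [[486.3, 0.0, 319.0], [0.0, 486.3, 237.6], [0.0, 0.0, 1.0]] -0.02965116136933462
top [[-0.024, -0.98, 0.195, 0.324], [-1.0, 0.023, -0.004, -0.054], [-0.001, -0.195, -0.981, 1.251], [0.0, 0.0, 0.0, 1.0]] [[534.9, 0.0, 321.4], [0.0, 534.9, 233.0], [0.0, 0.0, 1.0]] -0.11703465366376488
{'t': 0.1, 'joints': array([ 1.03330360e+00,  1.04626809e-01,  9.65396415e-02,  1.56388077e+00,
       -6.71700907e-06,  1.35310339e+00]), 'qd': array([ 1.03454762e-03, -1.52324914e-03,  2.01751458e-03,  1.08826964e-04,
        9.54963928e-05, -4.65001886e-04]), 'tau': array([ 4.98251844e-03, -5.58208144e+01,  5.04719174e+01,  1.31006143e-02,
       -3.60460554e-04, -1.22973024e-06]), 'position': array([0.18846139, 0.56932529, 0.23060349]), 'eef_rot': array([-2.12854503e-04,  1.59219351e-01,  9.87243058e-01, -5.45774871e-04]), 'wrist_force': array([-0.86779321,  0.07506189,  0.34039394]), 'torque': array([0.02456148, 0.00884386, 0.0231329 ]), 'finger_force': 0.0, 'grip_width': 0.9984458021004629}
```

View pics/top0.png

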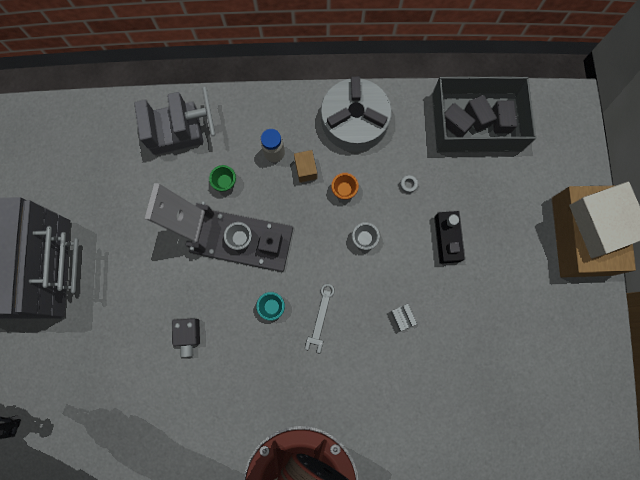

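View pics/scene0.png

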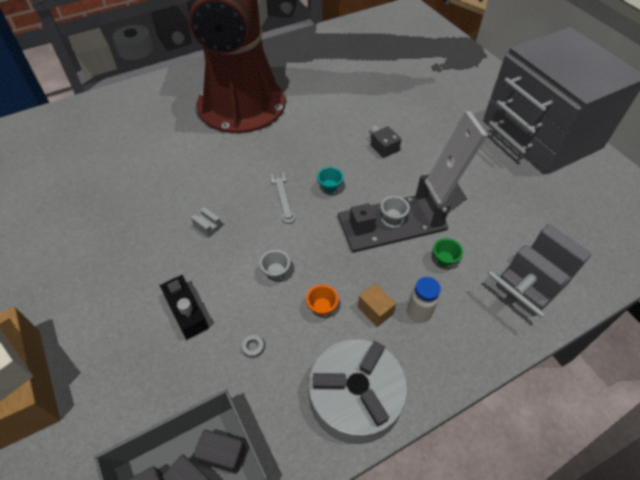

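The top picture shows these candidates:
- **Cup:** steel cup (366,237), orange look-alike (344,187), green (222,179), turquoise (270,306), and the steel cup in the jig (237,236). I choose the steel one at (366,237).
- **Pin:** in the rack, a round head at (453,220) and a square head at (453,247). I choose the round one.

The leaf leans back at (180,215). Next is a close check.

```bash
python3 - <<'E'
from h import *
import pickle
t=pickle.load(open("top0.pkl","rb"))["pixels"]; s=pickle.load(open("scene0.pkl","rb"))["pixels"]
up=lambda a,k:cv2.resize(a,None,fx=k,fy=k,interpolation=cv2.INTER_CUBIC)
a=up(t[175:275,140:300],5)
cv2.imwrite("pics/jig.png",a)
b=np.hstack([up(t[205:270,345:395],6)[:390],up(t[205:270,425:475],6)]); c=np.hstack([up(s[240:290,250:300],4),up(s[270:340,150:220],4)[:200]])
cv2.imwrite("pics/cr.png",b)
E
```

```text
(no output)
```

View pics/jig.png

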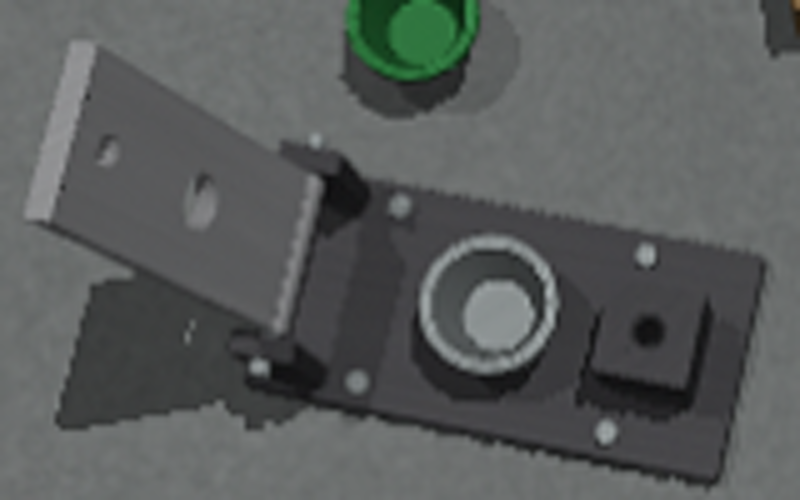

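View pics/cr.png

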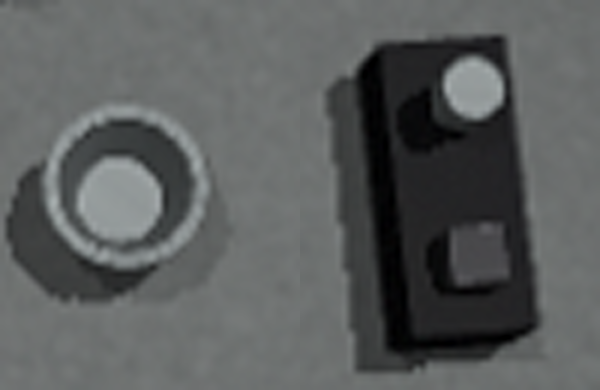

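```bash
cat >> h.py <<'E'
from scipy.optimize import minimize
def ringfit(f,c,rad,din=.0015,dout=.0025,sign=1):
    "xy of a horizontal circle (height c[2]) brightest inside/darkest outside (sign=1)"
    g=f["pixels"].astype(np.float32).mean(2); a=np.linspace(0,2*np.pi,72,endpoint=False)
    def smp(xy,rr):
        P=np.array([proj(f,(xy[0]+rr*np.cos(t),xy[1]+rr*np.sin(t),c[2])) for t in a],np.float32)
        return cv2.remap(g,P[:,0].copy(),P[:,1].copy(),cv2.INTER_LINEAR).ravel()
    def cost(xy): return -sign*np.mean(np.clip(sign*(smp(xy,rad-din)-smp(xy,rad+dout)),-10,60)*sign)
    b=min((minimize(cost,np.array(c[:2])+[dx,dy],method="Nelder-Mead",options=dict(initial_simplex=np.array(c[:2])+[dx,dy]+np.array([[0,0],[.003,0],[0,.003]]),xatol=1e-4)) for dx in(-.004,0,.004) for dy in (-.004,0,.004)),key=lambda m:m.fun)
    return b.x.round(4),round(b.fun,1)
E
python3 - <<'E'
from h import *
import pickle
t=pickle.load(open("top0.pkl","rb")); s=pickle.load(open("scene0.pkl","rb"))
for n,u,v,z,rad,sg,k in [("cup",365.6,235.6,.045,.032,1,{}),("jigcup",237.4,235.6,.060,.032,1,{}),("pin",453.6,219.25,.082,.012,1,{}),("posthole",269.6,240.8,.065,.00675,-1,{})]:
    c=at_z(t,u,v,z); print(n,c.round(4),"top",ringfit(t,c,rad,sign=sg),"scene",ringfit(s,c,rad,sign=sg),proj(s,c).round(1))
# base top corners, lower-right & upper right, bolts; rack ; leaf
bz=.015
for n,x,y,z in [("base UR",766,258,bz),("base LR",716,486,bz),("bolt1",400,205,bz),("bolt2",646,254,bz),("bolt3",357,382,bz),("bolt4",606,432,bz),("hinge topR lug",315,140,.08),("lug2",260,367,.08)]:
    print(n,at_z(t,140+(x+.5)/5-.5,175+(y+.5)/5-.5,z).round(4))
for n,x,y in [("UL",380,45),("UR",507,37),("LR",538,328),("LL",412,340)]:
    print("rack",n,at_z(t,425+(x-300+.5)/6-.5,205+(y+.5)/6-.5,.045).round(4))
E
```

```text
cup [ 0.5557 -0.1602  0.045 ] top (array([ 0.556 , -0.1595]), np.float64(-39.9)) scene (array([ 0.5554, -0.1619]), np.float64(-24.4)) [275.2 261.4]
jigcup [0.5597 0.1325 0.06  ] top (array([0.5599, 0.1329]), np.float64(-59.5)) scene (array([0.5604, 0.1307]), np.float64(-30.5)) [395.1 205.7]
pin [ 0.5813 -0.3575  0.082 ] top (array([ 0.5818, -0.357 ]), np.float64(-60.0)) scene (array([ 0.5803, -0.3593]), np.float64(-58.4)) [184.1 303.1]
posthole [0.545  0.0586 0.065 ] top (array([0.5448, 0.0595]), np.float64(-36.3)) scene (array([0.5453, 0.0573]), np.float64(-17.0)) [363.3 212.2]
base UR [0.5882 0.0083 0.015 ]
base LR [0.4803 0.033  0.015 ]
bolt1 [0.6182 0.1825 0.015 ]
bolt2 [0.5915 0.0651 0.015 ]
bolt3 [0.5332 0.2018 0.015 ]
bolt4 [0.5069 0.0842 0.015 ]
hinge topR lug [0.634  0.2096 0.08  ]
lug2 [0.5299 0.2323 0.08  ]
rack UL [ 0.6074 -0.3313  0.045 ]
rack UR [ 0.6095 -0.3816  0.045 ]
rack LR [ 0.495  -0.3852  0.045 ]
rack LL [ 0.4916 -0.336   0.045 ]
```

The pictures agree with the task's sizes: post hole to cup is 75 mm, the rim radius fits, and the two cameras differ by about 2 mm, so I average them. The steel cup at (366,237) and the round pin head at (453.6,219) are confirmed. The jig's yaw is about -0.222.

```bash
cat >> h.py <<'E'
yaw=-.222; ex=np.array([np.cos(yaw),np.sin(yaw),0]); ey=np.array([-np.sin(yaw),np.cos(yaw),0])
HOLE=np.array([.5450,.0584,0]); NEST=HOLE+.075*ey; HINGE=NEST+.09*ey; CUP=np.array([.5557,-.1607,0]); PIN=np.array([.581,-.358,0])
def down(a):
    z=np.array([0,0,-1.]); y=np.array([np.cos(a),np.sin(a),0]); return R.from_matrix(np.column_stack([np.cross(y,z),y,z]))
def go(p,a=None):
    q=None if a is None else down(a)
    print("pos",r.sense()["position"].round(4),"F",r.sense()["wrist_force"].round(1)); sh,rv=toolmove(p,q); print("shift",sh,"rv",None if rv is None else rv.round(4))
E
python3 - <<'E'
from h import *
go([CUP[0],CUP[1],.11],yaw)
import pickle
t=pickle.load(open("top0.pkl","rb"));s=pickle.load(open("scene0.pkl","rb"))
for a in (1.7,1.8,1.9):
    d=-np.cos(a)*-(-1)*0*ey
    p=HINGE+[0,0,.08]+.165*(-np.cos(a)*ey+np.array([0,0,np.sin(a)]))-.006*(np.sin(a)*ey+np.array([0,0,np.cos(a)]))
    print(a,"pin hole (under face) top px",proj(t,p).round(1),"scene",proj(s,p).round(1))
E
```

```text
pos [0.1885 0.5693 0.2306] F [-0.9  0.1  0.3]
shift [-57.82 -57.74  12.11] rv [-1.100e-03  6.000e-04  1.473e+00]
1.7 pin hole (under face) top px [171.4 206.3] scene [458.2 133.6]
1.8 pin hole (under face) top px [163.8 205. ] scene [465.5 133.1]
1.9 pin hole (under face) top px [156.7 204. ] scene [472.4 133.1]
```

Request:
send_rows --pt "-57.8 -57.7 0 0 0 1.473" --pt "-57.8 -57.7 0 0 0 1.473" --pt "-57.8 -57.7 0 0 0 1.473" --pt "-57.8 -57.7 0 0 0 1.473" --pt "-57.8 -57.7 0 0 0 1.473" --pt "-57.8 -57.7 0 0 0 1.473" --pt "-57.8 -57.7 0 0 0 1.473" --pt "-57.8 -57.7 0 0 0 1.473" --claw 8.54

```text
t: 1.1
position: [0.414, 0.1211, 0.2312]
eef_rot: [0.0, 0.783, 0.622, 0.0]
wrist_force: [0.2, 0.2, 0.1]
grip_width: 1.0
finger_force: 0.0
```

```bash
python3 -c "
from h import *
print(r.sense()['t']);go([CUP[0],CUP[1],.11],yaw)"
```

```text
1.1
pos [0.414  0.1211 0.2312] F [0.2 0.2 0.1]
shift [-24.26  20.17  12.12] rv [ 0.0004 -0.0003 -0.0057]
```

Request:
send_rows --pt "-24.3 20.2 0 0 0 0" --pt "-24.3 20.2 6 0 0 0" --pt "-24.3 20.2 6 0 0 0" --pt "-24.3 20.2 12.1 0 0 0" --pt "-24.3 20.2 12.1 0 0 0" --pt "-24.3 20.2 12.1 0 0 0" --pt "-24.3 20.2 12.1 0 0 0" --pt "-24.3 20.2 12.1 0 0 0"

```text
t: 2.1
position: [0.5568, -0.158, 0.1105]
eef_rot: [-0.0, 0.781, 0.624, 0.0]
wrist_force: [-0.3, 0.4, -0.6]
grip_width: 1.004
finger_force: 0.0
```

```bash
python3 - <<'E'
from h import *
go([CUP[0],CUP[1],.033],yaw); print(r.sense()['t'])
up=lambda a,k:cv2.resize(a,None,fx=k,fy=k,interpolation=cv2.INTER_CUBIC)
f=grab_frame("scene"); t=grab_frame("top")
p=proj(f,[*CUP[:2],.06]).astype(int); q=proj(t,[*CUP[:2],.06]).astype(int); print(p,q,proj(f,r.sense()["position"]),proj(t,r.sense()["position"]))
cut=lambda g,p:up(g["pixels"][p[1]-60:p[1]+40,p[0]-50:p[0]+50],4)
cv2.imwrite("pics/above.png",np.hstack([cut(f,p),cut(t,q)]))
E
```

```text
pos [ 0.5568 -0.158   0.1105] F [-0.3  0.4 -0.6]
shift [-0.29 -0.04  7.75] rv [-0.0004 -0.0004  0.0001]
2.1
[274 257] [366 234] [274.3824021  242.57622768] [366.93215318 229.09355611]
```

View pics/above.png

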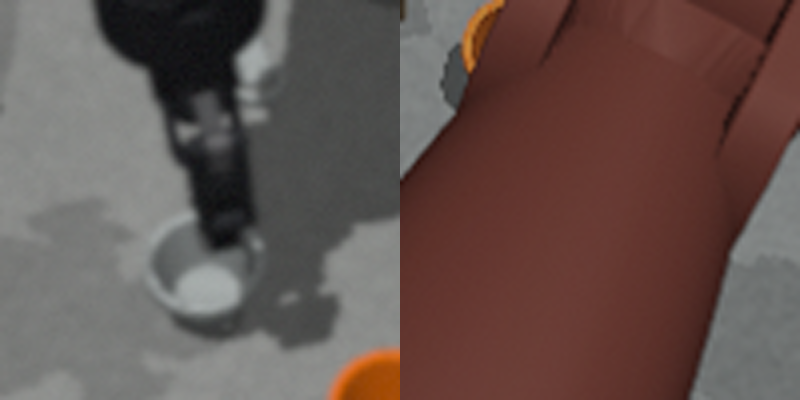

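The arm hides the top view. In the scene view the near finger is above the cup (crop ~(225,240)), so I descend.

Request:
send_rows --pt "-0.3 0 4 0 0 0" --pt "-0.3 0 7.7 0 0 0" --pt "-0.3 0 7.7 0 0 0" --pt "-0.3 0 7.75 0 0 0"

```text
t: 2.7
position: [0.5573, -0.1615, 0.0349]
eef_rot: [0.001, 0.781, 0.625, 0.0]
wrist_force: [-0.0, -0.1, -0.6]
grip_width: 1.0
finger_force: 0.0
```

Request:
send_rows --pt "0 0 0 0 0 0" --pt "0 0 0 0 0 0" --pt "0 0 0 0 0 0" --pt "0 0 0 0 0 0" --pt "0 0 0 0 0 0" --pt "0 0 0 0 0 0" --claw 5.5

```text
t: 3.45
position: [0.5574, -0.1619, 0.0357]
eef_rot: [0.001, 0.781, 0.624, 0.001]
wrist_force: [-4.9, 2.1, 14.1]
grip_width: 0.705
finger_force: 61.4
```

```bash
python3 -c "
from h import *
s=r.sense();print(s['t'],s['grip_width']*85.4,s['torque'].round(2));go([CUP[0],CUP[1],.033],yaw)"
```

```text
3.45 60.174023589536816 [0.59 1.04 0.04]
pos [ 0.5574 -0.1619  0.0357] F [-4.9  2.1 14.1]
shift [ 0.08 -0.2   0.27] rv [0.0026 0.0008 0.0002]
```

Request:
send_rows --pt "0 0 -2 0 0 0" --pt "0 0 -6 0 0 0" --pt "0 0 -12 0 0 0" --pt "0 0 -12 0 0 0" --pt "0 0 -12 0 0 0"

```text
t: 4.08
position: [0.5566, -0.1615, 0.1534]
eef_rot: [0.0, 0.781, 0.624, 0.0]
wrist_force: [-0.1, 0.4, -3.1]
grip_width: 0.701
finger_force: 65.4
```

```bash
python3 - <<'E'
from h import *
s=r.sense();print(s['t'],s['grip_width'],s['torque'].round(2))
go([*NEST[:2],s['position'][2]],yaw)
f=grab_frame("scene");P=proj(f,s["position"]).astype(int);print(P)
cv2.imwrite("pics/held.png",cv2.resize(f["pixels"][P[1]-50:P[1]+50,P[0]-50:P[0]+50],None,fx=5,fy=5,interpolation=cv2.INTER_CUBIC))
E
```

```text
4.075 0.7008633369256546 [-0.    0.08 -0.09]
pos [ 0.5566 -0.1615  0.1534] F [-0.1  0.4 -3.1]
shift [ 2.87e+01 -5.97e+00 -1.00e-02] rv [ 0.0009  0.0002 -0.    ]
[270 229]
```

View pics/held.png

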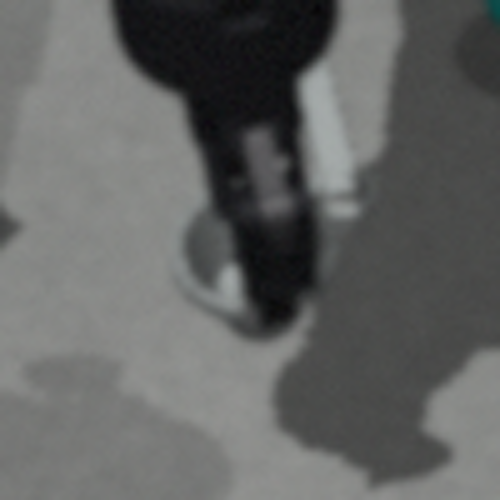

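The cup is held level by its lip, with the fingertips just at the lip's lower edge (crop ~(265,325)), so I carry it to the nest.

Request:
send_rows --pt "28.7 -5.9 0 0 0 0" --pt "28.7 -5.9 0 0 0 0" --pt "28.7 -5.9 0 0 0 0" --pt "28.7 -5.9 0 0 0 0" --pt "28.7 -5.9 0 0 0 0" --pt "28.7 -5.9 0 0 0 0" --pt "28.7 -5.9 0 0 0 0" --pt "28.7 -5.9 0 0 0 0"

```text
t: 5.12
position: [0.5618, 0.1305, 0.1522]
eef_rot: [-0.0, 0.782, 0.624, -0.0]
wrist_force: [-0.0, -0.3, -1.4]
grip_width: 0.701
finger_force: 65.4
```

```bash
python3 - <<'E'
from h import *
s=r.sense();print(s['t'],s['qd'].round(2))
go([.561,.1317,.0647],yaw)
E
```

```text
5.125 [-0. -0.  0.  0.  0.  0.]
pos [0.5618 0.1305 0.1522] F [-0.  -0.3 -1.4]
shift [ 0.1  -0.1   8.75] rv [-0.0009  0.0003 -0.0014]
```

Request:
send_rows --pt "0.1 -0.1 3 0 0 0" --pt "0.1 -0.1 5.5 0 0 0" --pt "0.1 -0.1 6.5 0 0 0" --pt "0.1 -0.1 7.2 0 0 0" --pt "0.1 -0.1 7.8 0 0 0" --pt "0.1 -0.1 8.2 0 0 0" --pt "0.1 -0.1 8.4 0 0 0" --pt "0.1 -0.1 8.4 0 0 0"

```text
t: 6.12
position: [0.5613, 0.1328, 0.0689]
eef_rot: [0.0, 0.781, 0.624, 0.0]
wrist_force: [-0.3, 0.6, -2.3]
grip_width: 0.699
finger_force: 65.4
```

Request:
send_rows --pt "0 0 0.2 0 0 0" --pt "0 0 0.3 0 0 0" --pt "0 0 0.4 0 0 0" --pt "0 0 0.5 0 0 0" --pt "0 0 0.5 0 0 0"

```text
t: 6.75
position: [0.5616, 0.1328, 0.0649]
eef_rot: [0.0, 0.781, 0.624, 0.0]
wrist_force: [-3.7, 1.3, 6.8]
grip_width: 0.702
finger_force: 66.6
```

Request:
send_rows --pt "0 0 0.2 0 0 0" --pt "0 0 0.3 0 0 0" --pt "0 0 0.3 0 0 0"

```text
t: 7.12
position: [0.5619, 0.1332, 0.0646]
eef_rot: [0.001, 0.781, 0.625, 0.001]
wrist_force: [-13.0, 0.3, 27.3]
grip_width: 0.698
finger_force: 69.4
```

Request:
send_rows --pt "0 0 -0.3 0 0 0" --pt "0 0 -0.3 0 0 0"

```text
t: 7.38
position: [0.5619, 0.1328, 0.0648]
eef_rot: [0.0, 0.781, 0.624, 0.001]
wrist_force: [-1.7, -0.1, 7.2]
grip_width: 0.7
finger_force: 66.8
```

Request:
send_rows --pt "0 0 0 0 0 0" --pt "0 0 0 0 0 0" --pt "0 0 0 0 0 0" --pt "0 0 0 0 0 0" --claw 8.54

```text
t: 7.88
position: [0.5612, 0.1327, 0.0636]
eef_rot: [-0.0, 0.781, 0.624, -0.0]
wrist_force: [0.5, 0.4, 0.0]
grip_width: 0.998
finger_force: 0.0
```

Request:
send_rows --pt "0 0 -3 0 0 0" --pt "0 0 -8 0 0 0" --pt "0 0 -14 0 0 0" --pt "0 0 -20 0 0 0" --pt "0 0 -20 0 0 0"

```text
t: 8.5
position: [0.5634, 0.1328, 0.2696]
eef_rot: [0.003, 0.781, 0.624, 0.003]
wrist_force: [0.8, -0.7, 0.4]
grip_width: 0.997
finger_force: 0.0
```

```bash
python3 - <<'E'
from h import *
s=r.sense();print(s['t'],s['grip_width'])
S=grab_frame("scene")
print(proj(S,[*NEST[:2],.074]), ringfit(S,[*NEST[:2],.074],.032),ringfit(S,[*NEST[:2],.060],.032))
c=proj(S,[*NEST[:2],.074]).astype(int)
cv2.imwrite("pics/nested.png",cv2.resize(S["pixels"][c[1]-45:c[1]+45,c[0]-60:c[0]+60],None,fx=5,fy=5,interpolation=cv2.INTER_CUBIC))
# behind the leaf: end at theta 1.84; staging points
th=1.84; e=HINGE+[0,0,.08]+.19*(-np.cos(th)*ey+[0,0,np.sin(th)])+.006*(np.sin(th)*ey+[0,0,np.cos(th)]); print("leaf end outer edge",e)
go(e+ey*.08+ex*0,yaw)
E
```

```text
8.5 0.9965618185867707
[396.02912742 202.25900189] (array([0.5617, 0.133 ]), np.float64(-33.0)) (array([0.5527, 0.1415]), np.float64(-31.9))
leaf end outer edge [0.5937298  0.2742857  0.26156099]
pos [0.5625 0.1328 0.2664] F [ 0.6 -0.  -1.6]
shift [22.49 -0.07  0.51] rv [ 0.0044 -0.0011  0.    ]
```

View pics/nested.png

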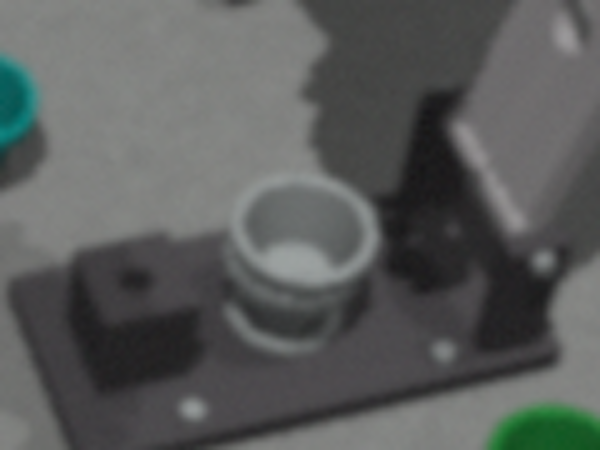

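The nested rim fits at z=74 mm, with a thin even gap between the lips (crop ~(295,285)), so the cup is home. Next I go over and behind the leaf with the fingers shut.

Request:
send_rows --pt "0 0 -6 0 0 0" --pt "0 0 -6 0 0 0" --pt "6 0 -6 0 0 0" --pt "12 0 -6 0 0 0" --pt "18.5 0 -6 0 0 0" --pt "18.5 0 -6 0 0 0" --pt "18.5 0 -6 0 0 0" --claw 0

```text
t: 9.43
position: [0.6017, 0.3132, 0.3221]
eef_rot: [-0.0, 0.781, 0.625, -0.001]
wrist_force: [-0.7, -0.6, 1.0]
grip_width: -0.002
finger_force: 0.0
```

```bash
python3 - <<'E'
from h import *
s=r.sense();print(s['t'],s['grip_width'])
go(NEST+.185*ey+[0,0,.235],yaw)
go(NEST+.09*ey+[0,0,.235],yaw)
E
```

```text
9.425 -0.001972502832539778
pos [0.6017 0.3132 0.3221] F [-0.7 -0.6  1. ]
shift [-0.09  0.1   8.71] rv [-0.002   0.0013  0.0008]
pos [0.6017 0.3132 0.3221] F [-0.7 -0.6  1. ]
shift [-9.59  0.09  8.72] rv [-0.002   0.0013  0.0008]
```

Request:
send_rows --pt "0 0.1 4.5 0 0 0" --pt "0 0.1 8.7 0 0 0" --pt "0 0.1 8.7 0 0 0" --pt "-3 0.1 8.7 0 0 0" --pt "-5 0.1 8.7 0 0 0" --pt "-7 0.1 8.7 0 0 0" --pt "-9 0.1 8.7 0 0 0"

```text
t: 10.3
position: [0.5842, 0.2244, 0.2409]
eef_rot: [0.001, 0.781, 0.624, 0.003]
wrist_force: [0.8, 3.3, 1.4]
grip_width: 0.001
finger_force: 1.6
```

```bash
python3 - <<'E'
from h import *
s=r.sense();print(s['t'])
go(NEST+.047*ey+[0,0,.235],yaw)
E
```

```text
10.3
pos [0.5842 0.2244 0.2409] F [0.8 3.3 1.4]
shift [-4.86 -0.17  0.57] rv [ 0.0047 -0.003  -0.0007]
```

Request:
send_rows --pt "-2.6 0 0 0 0 0" --pt "-4.9 0 0 0 0 0" --pt "-5.8 0 1.7 0 0 0" --pt "-6.6 0 3.4 0 0 0" --pt "-7.7 0 4.2 0 0 0" --pt "-8.8 0 5.0 0 0 0" --pt "-9.8 0 6.0 0 0 0" --pt "-10.7 0 7.1 0 0 0"

```text
t: 11.3
position: [0.5596, 0.12, 0.1655]
eef_rot: [0.0, 0.781, 0.624, 0.0]
wrist_force: [0.6, -0.1, 1.5]
grip_width: -0.0
finger_force: 0.9
```

```bash
python3 - <<'E'
from h import *
s=r.sense();print(s['t'])
go(NEST-.011*ey+[0,0,.164],yaw)
E
```

```text
11.3
pos [0.5596 0.12   0.1655] F [ 0.6 -0.1  1.5]
shift [ 0.07 -0.07  0.15] rv [ 0.0005 -0.     -0.0003]
```

Request:
send_rows --pt "-0.8 0 1.2 0 0 0" --pt "-1.5 0 2.4 0 0 0" --pt "-2.0 0 3.7 0 0 0" --pt "-2.4 0 5.0 0 0 0" --pt "-2.6 0 6.0 0 0 0" --pt "-2.8 0 7.0 0 0 0" --pt "-2.8 0 7.5 0 0 0" --pt "-2.8 0 7.7 0 0 0"

```text
t: 12.3
position: [0.5533, 0.0936, 0.0885]
eef_rot: [-0.0, 0.781, 0.624, -0.0]
wrist_force: [-0.9, -0.0, 0.7]
grip_width: 0.001
finger_force: 0.5
```

Request:
send_rows --pt "0 0 0.2 0 0 0" --pt "0 0 0.4 0 0 0" --pt "0 0 0.4 0 0 0"

```text
t: 12.68
position: [0.5537, 0.0936, 0.086]
eef_rot: [0.0, 0.781, 0.624, 0.0]
wrist_force: [-4.2, -0.1, 8.1]
grip_width: 0.003
finger_force: 4.3
```

The leaf is shut: firm contact at z=86.0 mm. Now to the pin.

Request:
send_rows --pt "0 0 -5 0 0 0" --pt "0 0 -11 0 0 0" --pt "0 0 -11 0 0 0" --claw 5

```text
t: 13.05
position: [0.5562, 0.0934, 0.2006]
eef_rot: [0.003, 0.781, 0.624, 0.003]
wrist_force: [0.5, -0.0, -0.3]
grip_width: 0.584
finger_force: 0.0
```

```bash
python3 - <<'E'
from h import *
s=r.sense();print(s['t'],s['grip_width'])
go(PIN+[0,0,.2],1.607)
t=grab_frame("top");S=grab_frame("scene")
LH=[*HOLE[:2],.086]
print("leafhole",ringfit(t,LH,.00675,sign=-1),ringfit(S,LH,.00675,sign=-1), proj(t,LH),proj(S,LH))
E
```

```text
13.05 0.5839953343794089
pos [0.5562 0.0934 0.2006] F [ 0.5 -0.  -0.3]
shift [-43.49  12.35   0.1 ] rv [ 0.0076  0.0069 -1.8288]
leafhole (array([0.5455, 0.0589]), np.float64(-60.0)) (array([0.5454, 0.0573]), np.float64(-43.1)) [268.78817517 239.10279528] [364.03118517 205.93397002]
```

Request:
send_rows --pt "-43.5 12.3 0 0 0 -1.829" --pt "-43.5 12.3 0 0 0 -1.829" --pt "-43.5 12.3 0 0 0 -1.829" --pt "-43.5 12.3 0 0 0 -1.829" --pt "-43.5 12.3 0 0 0 -1.829" --pt "-43.5 12.3 0 0 0 -1.829" --pt "-43.5 12.3 0 0 0 -1.829" --pt "-43.5 12.3 0 0 0 -1.829"

```text
t: 14.15
position: [0.5764, -0.3606, 0.1922]
eef_rot: [-0.001, 0.17, 0.985, 0.001]
wrist_force: [0.1, 0.3, 0.2]
grip_width: 0.585
finger_force: 0.0
```

```bash
python3 - <<'E'
from h import *
go(PIN+[0,0,.12],1.607)
E
```

```text
pos [ 0.5764 -0.3606  0.1922] F [0.1 0.3 0.2]
shift [-0.37  0.39  7.22] rv [ 0.0016 -0.0025 -0.3779]
```

Request:
send_rows --pt "-0.4 0.4 3 0 0 -0.378" --pt "-0.4 0.4 7.2 0 0 -0.378" --pt "-0.4 0.4 7.2 0 0 -0.378" --pt "-0.4 0.4 7.2 0 0 -0.378" --pt "-0.4 0.4 7.2 0 0 -0.378"

```text
t: 14.78
position: [0.5836, -0.3561, 0.125]
eef_rot: [0.001, -0.015, 1.0, -0.001]
wrist_force: [-0.3, 0.1, 0.1]
grip_width: 0.586
finger_force: 0.0
```

```bash
python3 - <<'E'
from h import *
print(r.sense()['t'])
go(PIN+[0,0,.064],1.607)
t=grab_frame("scene"); print(ringfit(t,[*PIN[:2],.082],.012)); p=proj(t,[*PIN[:2],.09]).astype(int)
cv2.imwrite("pics/pin.png",cv2.resize(t["pixels"][p[1]-60:p[1]+40,p[0]-50:p[0]+50],None,fx=5,fy=5,interpolation=cv2.INTER_CUBIC))
E
```

```text
14.775
pos [ 0.5836 -0.3561  0.125 ] F [-0.3  0.1  0.1]
shift [ 0.27 -0.17  6.1 ] rv [-0.0019  0.0021 -0.006 ]
(array([ 0.5929, -0.3592]), np.float64(-46.9))
```

View pics/pin.png

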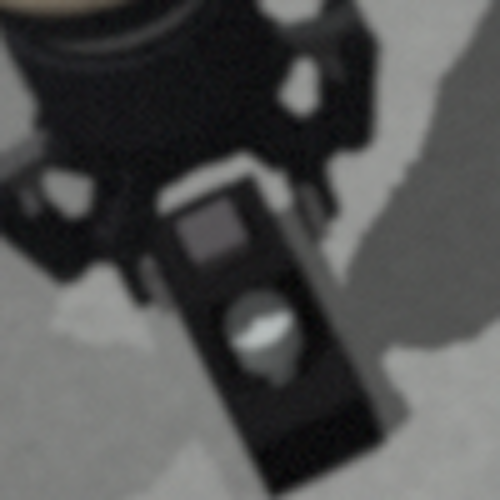

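The fingers straddle the rack on both sides of the round pin (crop (262,330)). The square-headed one at (210,230) is clear.

Request:
send_rows --pt "0 0 2 0 0 0" --pt "0 0 2 0 0 0"

```text
t: 15.08
position: [0.5817, -0.3545, 0.1002]
eef_rot: [-0.001, -0.016, 1.0, 0.001]
wrist_force: [-1.0, -0.1, -0.6]
grip_width: 0.587
finger_force: 0.0
```

```bash
python3 - <<'E'
from h import *
go(PIN+[0,0,.064],1.607)
E
```

```text
pos [ 0.5817 -0.3545  0.1002] F [-1.  -0.1 -0.6]
shift [ 0.07 -0.35  3.62] rv [ 0.0025 -0.0025 -0.0042]
```

Request:
send_rows --pt "0.1 -0.35 1 0 0 0" --pt "0.1 -0.35 3.6 0 0 0" --pt "0.1 -0.35 3.6 0 0 0" --pt "0.1 -0.35 3.6 0 0 0"

```text
t: 15.58
position: [0.582, -0.3593, 0.0675]
eef_rot: [0.0, -0.016, 1.0, -0.0]
wrist_force: [0.5, 0.0, -0.4]
grip_width: 0.588
finger_force: 0.0
```

Request:
send_rows --pt "0 0 0 0 0 0" --pt "0 0 0 0 0 0" --pt "0 0 0 0 0 0" --pt "0 0 0 0 0 0" --pt "0 0 0 0 0 0" --claw 1

```text
t: 16.2
position: [0.5825, -0.3595, 0.0682]
eef_rot: [0.001, -0.016, 1.0, -0.001]
wrist_force: [0.3, 0.7, 6.8]
grip_width: 0.246
finger_force: 58.6
```

Request:
send_rows --pt "0 0 -2 0 0 0" --pt "0 0 -6 0 0 0" --pt "0 0 -12 0 0 0" --pt "0 0 -12 0 0 0" --pt "0 0 -12 0 0 0"

```text
t: 16.82
position: [0.582, -0.3591, 0.1875]
eef_rot: [0.0, -0.016, 1.0, -0.0]
wrist_force: [0.2, 0.1, -0.9]
grip_width: 0.252
finger_force: 59.0
```

```bash
python3 - <<'E'
from h import *
s=r.sense();print(s['t'],s['grip_width'],s['torque'].round(2))
go([.5455+.0007,.0581,.188],1.607)
E
```

```text
16.825 0.25157653898416127 [ 0.05 -0.01 -0.03]
pos [ 0.582  -0.3591  0.1875] F [ 0.2  0.1 -0.9]
shift [ 2.22 41.82 -0.07] rv [-0.0005  0.0006 -0.0037]
```

Request:
send_rows --pt "2.2 41.8 0 0 0 0" --pt "2.2 41.8 0 0 0 0" --pt "2.2 41.8 0 0 0 0" --pt "2.2 41.8 0 0 0 0" --pt "2.2 41.8 0 0 0 0" --pt "2.2 41.8 0 0 0 0" --pt "2.2 41.8 0 0 0 0" --pt "2.2 41.8 0 0 0 0"

```text
t: 17.82
position: [0.5449, 0.061, 0.1855]
eef_rot: [-0.001, -0.018, 1.0, 0.0]
wrist_force: [0.4, -0.0, -0.6]
grip_width: 0.249
finger_force: 59.2
```

Request:
send_rows --pt "0 0 1.2 0 0 0" --pt "0 0 2.2 0 0 0" --pt "0 0 2.2 0 0 0" --pt "0 0 2.2 0 0 0"

```text
t: 18.32
position: [0.5463, 0.0574, 0.1647]
eef_rot: [-0.0, -0.016, 1.0, 0.0]
wrist_force: [-0.2, -0.4, -0.6]
grip_width: 0.252
finger_force: 59.2
```

```bash
python3 - <<'E'
from h import *
s=r.sense();print(s['t'],s['qd'].round(2))
go([.5455+.0007,.0581,.160],1.607)
t=grab_frame("scene"); p=proj(t,[.5455,.0581,.1]).astype(int); tip=s['position']-[.0007,0,.068]
print("crop org",p-[50,40],"tip pred",proj(t,tip),"hole",proj(t,[.5454,.0573,.086]), "tip proj dropped",proj(t,[tip[0],tip[1],.086]))
cv2.imwrite("pics/ins.png",cv2.resize(t["pixels"][p[1]-40:p[1]+40,p[0]-50:p[0]+50],None,fx=7,fy=7,interpolation=cv2.INTER_CUBIC))
E
```

```text
18.325 [ 0.01 -0.    0.01 -0.   -0.    0.  ]
pos [0.5463 0.0574 0.1647] F [-0.2 -0.4 -0.6]
shift [0.01 0.07 0.47] rv [ 0.0001 -0.0002 -0.0047]
crop org [314 161] tip pred [364.19998096 203.01258406] hole [363.6943989 206.2495219] tip proj dropped [363.78973025 206.29248538]
```

View pics/ins.png

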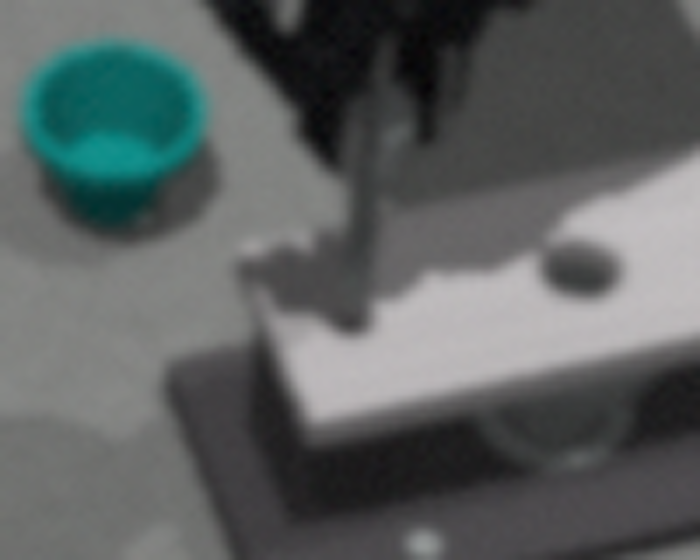

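The pin tip (crop ~(355,300)) is straight over the leaf's hole (dark patch ~(350,322)), and the predicted tip pixel matches. I lower it gently.

Request:
send_rows --pt "0 0 0.5 0 0 0" --pt "0 0 1.0 0 0 0" --pt "0 0 1.3 0 0 0" --pt "0 0 1.6 0 0 0" --pt "0 0 1.8 0 0 0" --pt "0 0 1.8 0 0 0"

```text
t: 19.12
position: [0.5462, 0.0581, 0.1467]
eef_rot: [-0.0, -0.016, 1.0, 0.0]
wrist_force: [0.3, 0.1, 0.2]
grip_width: 0.249
finger_force: 59.2
```

Request:
send_rows --pt "0 0 0.4 0 0 0" --pt "0 0 0.8 0 0 0" --pt "0 0 1.2 0 0 0" --pt "0 0 1.6 0 0 0" --pt "0 0 2.0 0 0 0" --pt "0 0 2.0 0 0 0"

```text
t: 19.88
position: [0.5461, 0.0581, 0.1264]
eef_rot: [-0.0, -0.016, 1.0, 0.0]
wrist_force: [0.5, 0.7, -0.5]
grip_width: 0.248
finger_force: 59.2
```

In the post hole, with no contact force. Continuing down (home at TCP z of about 0.094).

Request:
send_rows --pt "0 0 0.6 0 0 0" --pt "0 0 1.2 0 0 0" --pt "0 0 1.8 0 0 0" --pt "0 0 2.4 0 0 0" --pt "0 0 2.8 0 0 0" --pt "0 0 3.0 0 0 0" --pt "0 0 3.1 0 0 0" --pt "0 0 3.1 0 0 0"

```text
t: 20.88
position: [0.5464, 0.058, 0.0959]
eef_rot: [0.0, -0.016, 1.0, 0.0]
wrist_force: [0.2, 0.3, -0.9]
grip_width: 0.252
finger_force: 59.2
```

Request:
send_rows --pt "0 0 0.1 0 0 0" --pt "0 0 0.2 0 0 0" --pt "0 0 0.3 0 0 0" --pt "0 0 0.3 0 0 0"

```text
t: 21.38
position: [0.5466, 0.058, 0.0941]
eef_rot: [0.001, -0.016, 1.0, -0.0]
wrist_force: [-3.3, -0.3, 8.7]
grip_width: 0.25
finger_force: 60.3
```

Request:
send_rows --pt "0.04 0 0.05 0 0 0" --pt "0.04 0 0.05 0 0 0" --pt "0.04 0 0.05 0 0 0"

```text
t: 21.75
position: [0.5465, 0.058, 0.0941]
eef_rot: [0.001, -0.016, 1.0, -0.0]
wrist_force: [-4.3, 1.5, 12.1]
grip_width: 0.246
finger_force: 60.5
```

Request:
send_rows --pt "0.08 0 0 0 0 0" --pt "0.08 0 0 0 0 0" --pt "0.08 0 0 0 0 0"

```text
t: 22.12
position: [0.5465, 0.058, 0.0941]
eef_rot: [0.002, -0.016, 1.0, -0.0]
wrist_force: [-0.2, 1.3, 8.7]
grip_width: 0.253
finger_force: 60.3
```

```bash
python3 - <<'E'
from h import *
S=grab_frame("scene");s=r.sense();print(s['t'],s['wrist_force'].round(1),s['position'].round(4))
p=proj(S,[.553,.094,.086]).astype(int)
cv2.imwrite("pics/fin.png",cv2.resize(S["pixels"][p[1]-55:p[1]+55,p[0]-65:p[0]+75],None,fx=5,fy=5,interpolation=cv2.INTER_CUBIC))
E
```

```text
22.175 [-0.6  1.9  8.8] [0.5464 0.058  0.0941]
```

View pics/fin.png

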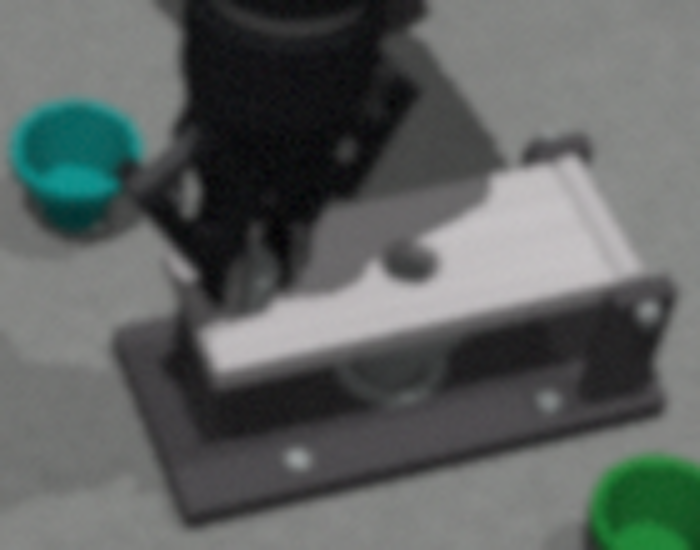

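The leaf is level and shut, and the pin's head sits on it (crop ~(250,280)). The sideways force is gone, so I bring the push up to about 12.5 N.

Request:
send_rows --pt "0.02 0 0.06 0 0 0" --pt "0.02 0 0.06 0 0 0" --pt "0.02 0 0.06 0 0 0" --pt "0.02 0 0.06 0 0 0"

```text
t: 22.68
position: [0.5464, 0.058, 0.094]
eef_rot: [0.002, -0.016, 1.0, -0.0]
wrist_force: [-1.6, 2.7, 13.1]
grip_width: 0.254
finger_force: 60.6
```

```bash
python3 -c "
from h import *
print(r.sense()['wrist_force'].round(1)); print(r.job_done())"
```

```text
[-1.6  2.7 13.1]
the job is handed in; nothing more can be done
None
```

The job is handed in at about 22.7 s: the cup is nested home, the leaf is shut, the long pin is seated through it into the post, and the arm is still gripping the pin's head and pushing down with about 13 N.

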